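Set the carton side guide to its preset stop and clamp it

ROBOT

A 7-joint arm with a two-finger parallel gripper is mounted at the origin on the work surface. World frame = base frame: x ahead of the robot, y to its left, z up, the work surface at z = 0. Lengths are in m, angles in rad, forces in N, time in s.
With the tool pointing down it reaches from about 0.35 to 0.9 m from the base axis. Payload 8.1 kg.
Tool frame: the origin (TCP) lies midway between the tips of the shut fingers; the grasp point (between the pads) lies 19 mm behind it (arm.pinch_z is the distance from the TCP to the grasp point, in m); z points along the fingers, y is the direction in which the jaws open and shut (so a half turn about z gives the same grasp; the last joint's range is limited). The gripper opens to 92 mm and grips with 3 to 60 N. Pads are 19 mm wide; open, the fingers measure 130 mm over their backs; the gripper's body (75 mm by 190 mm) begins 47 mm behind the grasp point.
Start: joints at [1.138, 0.434, 0.025, 1.573, -0.012, 1.134, -0.075], TCP at [0.202, -0.591, 0.227] pointing down, gripper open.
Joint ranges: [-2.62, 2.62], [-0.44, 2.09], [-1.27, 1.32], [0.08, 2.57], [-1.32, 4.46], [0.12, 2], [-2.74, 2.74]. Speed limits (rad/s): [2.22, 2.22, 3.01, 3.01, 3.14, 3.14, 3.14].

INTERFACE

Orientations are given as a rotation vector (axis times angle).
In Python, from cell import arm, eyes gives the robot as it stands.
- The arm moves only by the tool apply_moves, never from a script. Its argument "targets" is one flat list of numbers, 5 for each row, row after row: the closure, from 0 (fully open) to 1 (shut), then the shift along the tool's x, y, z each as a share of 40 cm, from -1 to 1, then the turn about the tool's z as a share of pi/2 rad, from -1 to 1. A call has 1 to 20 rows; each row shifts and turns the commanded pose from where the row before left it, along the tool's axes as they then stand; what a row does not reach is not made up. A row lasts 1/8 s, in which the tool goes at most 62.5 mm and 10.7 degrees, less where a joint would pass 70% of its speed; a pose out of reach is approached as far as the arm can. A call with a number of a shift or a turn outside -1 to 1 is refused whole. A call with a gripper value outside its range is refused whole. The fingers move at their own pace and stop on an object; "grip_force" is the grip in N (left out, the last holds). Time passes only in rows, so rows that do not move let the fingers close. It gives the time, the measured TCP pose, the force and the opening at its end, in the units of the state.
- arm.observe(): the state, without advancing time (a new reading comes with each control period).
- eyes.get_image(name): name is "scene" or "top"; returns the picture (400x640x3 uint8, red, green, blue); there is no depth.
- eyes.camera_params(name): a dict with "camera_matrix" (3x3 intrinsics, pixels), "distortion" ([k1, k2, p1, p2, k3] as OpenCV has them; the pictures are not rectified), "xyz" and "attitude" of the camera in the world. Camera axes: x right, y down, z forward; pixel columns grow to the right and rows downward; lengths in m; the calibration is good to about 2 mm. A picture is of the moment at which its call begins. camera_params takes no time and is no camera call.
- arm.sign_off(): hands the job in, once; it reports no verdict.
The state is a dict: "clock": time; "joints": joint angles; "dq": joint speeds; "joint_efforts": joint torques, N m; "position": TCP position; "ee_rot": TCP orientation; "force": force on the tool from outside, world axes, zero at the start; "ft_torque": the same for the moment, N m; "width": opening from 0.0 (shut) to 1.0 (fully open).
Only numpy, scipy, OpenCV 4.12 (cv2) and the standard library are available. Lean on these libraries where they do the work, as an engineer would, in place of code of your own. Each camera call takes 0.05 s, during which the arm holds its last target.

TASK

Set up the roller bed for the next carton size: the sliding side guide is stuck on its cross rail with dried tape glue and its clamp lever is up. Ease the guide free with a steady push and run it inwards along the rail until it rests against the preset stop hidden inside the rail, without ramming the stop, then press the clamp lever fully down so that the guide stays there. Leave the things around the bed where they are.

Things in the scene. Friction and masses are not known exactly. Their poses are not given: they have to be found in the camera images.
- bed: Fixed roller bed of a carton-taping bench. A square aluminium cross rail (40 mm wide, top 85 mm above the table, 620 mm long) runs along the bed's y at its robot-side end; behind it five steel rollers and, on the left, a fixed guide plate (top 133 mm above the table). Origin on the table under the rail; x away from the robot, y along the rail to the robot's left, z up.
- guide: Sliding side guide: grey carriage saddled on the cross rail, with an aluminium plate 290 mm long over the rollers (top 48 mm above the rail). Slides only along its +y (inwards, robot's left). Origin: rail centre line, height of the rail's top, mid carriage; axes as the bed. Carriage 70 mm wide, y -60 to +60 mm: rear block up to y +10, 40 mm above the rail; then a low saddle, 10 mm, with the clamp. About 1 kg.
- push_face (a point): Centre of the flat end face (70 mm wide, 40 mm high, square to the rail) at the guide's trailing end, where it is pushed: 20 mm above the rail's top, which runs on bare behind it for 95 mm or more. Glue inside the rail holds the guide over the first 20 to 50 mm (steady push of about 9 to 14 N); then it runs with 2 to 4 N. Axes as guide.
- rail_end (a point): Centre of the cross rail's top at its inner (robot's left) end. The preset stop sits inside the rail, not to be seen, 90 to 210 mm of guide travel from the start. Its rubber buffer gives up to 8 mm at about 2.5 N per mm; a push of over 20 N on the stop is ramming it.
- clamp_lever (a joint): Clamp lever angle, rad: 0 lying level (fully clamped, at its end), growing as it swings up; 0.75 to 0.9 at the start (released). Friction holds it where it is left. It swings across the rail about a pin at x 0, y 38, z 18 mm in the guide's frame; pressing it down takes about 1 to 8 N.
- lever_knob (a point): Centre of the black ball knob (24 mm) at the free end of the clamp lever, a steel bar 12 mm thick that points towards the robot; 100 mm from pin to knob centre.
- tape_a: Clear roll of packing tape lying flat on the table in front of the bed on the left, 100 mm across, 48 mm high; origin at its underside's centre. Not to be disturbed.
- tape_b: Grey roll of packing tape lying flat in front of the bed on the right, 100 mm across, 48 mm high; origin at its underside's centre. Not to be disturbed.
- tin: Closed tin standing left of the bed, 80 mm across, 100 mm high; origin at its underside's centre. Not to be disturbed.

How it is judged:
On the way, in this order (a step that is already met when the one before it is completed fails the run):
1. the guide rests against the hidden stop, its clamp still released (y of buffer_c0 in the frame of guide below 0.0695 m and value of joint clamp_lever above 0.5 rad), for 0.2 s.
2. the clamp lever is fully down (value of joint clamp_lever below 0.12 rad), for 0.2 s.
At the end, for the whole second after the job is handed in: The guide stands still within 2 mm of the stop's buffer and the clamp lever is within 0.12 rad of fully down (y of buffer_c0 in the frame of guide below 0.07 m and value of joint clamp_lever below 0.12 rad and linear speed of guide below 0.005 m/s); the robot touches nothing.
It fails at once if the stop is rammed with more than 20 N (contact force between guide and buffer_c0 above 20 N).
It fails at once if the guide or its lever is struck or forced with more than 40 N (contact force between any of the arm, the fingers and guide above 40 N).
It fails at once if a tape roll or the tin is moved more than 20 mm (distance of any of tape_a, tape_b, tin from where it was at the start of the episode above 0.02 m).
It also fails if it takes over 58 s, if anything falls off the work surface, if the arm or the gripper's body presses on something with over 40 N, if the wrist force passes 120 N, or if a joint passes its speed limit or range.

## Working session

There is one attempt and no reset: what is moved stays moved. The work goes in short steps, Python scripts to look and compute and a tool call to move; the robot and the scene stay as the last step left them, time stands still between calls to the robot, and variables do not carry over. Pictures are saved under pics/ and viewed, and the job is handed in when it is done.

Besides the shell and the picture viewer there is one more tool, called after "Call:" as name(argument=value, ...) on one line, values as JSON. apply_moves: Moves the arm, as the interface text tells. Its arguments: {"type":"object","properties":{"targets":{"type":"array"},"grip_force":{"type":"number"}},"required":["targets"]}

```bash
ls; mkdir -p pics; python3 - <<'E'
from cell import arm, eyes
import cv2
for n in("scene","top"):
    im=eyes.get_image(n); cv2.imwrite(f"pics/{n}0.png",im[:,:,::-1])
    print(n,eyes.camera_params(n))
print(arm.observe(), arm.pinch_z)
E
```

```text
pics
scene {'camera_matrix': array([[412.80989313,   0.        , 320.05056112],
       [  0.        , 412.80989313, 198.32885918],
       [  0.        ,   0.        ,   1.        ]]), 'distortion': array([-0.05746956,  0.        ,  0.        ,  0.        ,  0.        ]), 'xyz': array([ 0.97663489, -0.31555014,  0.90475406]), 'attitude': array([-2.34033754, -1.09434106,  0.32290949])}
top {'camera_matrix': array([[481.59974788,   0.        , 319.8058365 ],
       [  0.        , 481.59974788, 193.24682214],
       [  0.        ,   0.        ,   1.        ]]), 'distortion': array([-0.01413684,  0.        ,  0.        ,  0.        ,  0.        ]), 'xyz': array([0.29198808, 0.03277008, 1.4666744 ]), 'attitude': array([-2.20308283,  2.00958332, -0.21890435])}
{'clock': 0.1, 'joints': array([ 1.1383792 ,  0.43515546,  0.02498994,  1.5739823 , -0.01159987,
        1.13399208, -0.07507764]), 'dq': array([ 3.49314460e-04, -1.94804688e-03,  4.45151600e-04, -5.58395655e-04,
       -6.16001404e-04, -8.16848729e-04, -1.91765510e-06]), 'joint_efforts': array([ 2.68234042e-03, -6.69134331e+01,  9.88088809e-01, -3.15151119e+01,
       -6.05060044e-02,  3.73465929e-02,  1.34467869e-04]), 'position': array([ 0.20221689, -0.59091345,  0.22603151]), 'ee_rot': array([-3.09766102e+00, -5.15414399e-01,  5.64798930e-04]), 'force': array([ 0.27500024, -0.13086931,  0.29183531]), 'ft_torque': array([-0.0535933 , -0.02804254,  0.03518296]), 'width': 0.9992581570819224} 0.0188
```

View pics/scene0.png

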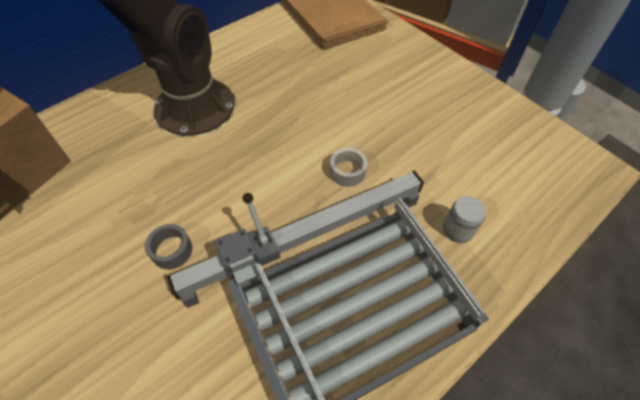

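View pics/top0.png

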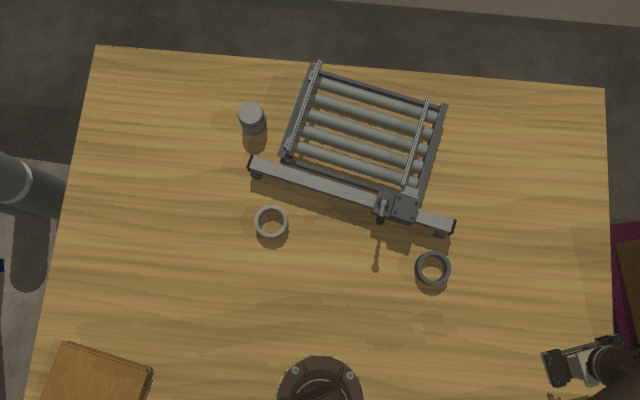

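The scene view shows the carriage at about (245,245), the knob at (248,198), and the rail running from (175,285) to (420,183). The top view shows the rail from (250,163) to (455,228), the carriage at (397,206), and the gripper at lower right. I'll zoom in on both views.

```bash
cat > h.py <<'E'
import numpy as np, cv2
from scipy.spatial.transform import Rotation as R
from cell import arm, eyes
P={n:eyes.camera_params(n) for n in("scene","top")}
def ray(n,uv):
    p=P[n]; q=cv2.undistortPoints(np.array([[uv]],float),p["camera_matrix"],p["distortion"])[0,0]
    d=R.from_rotvec(p["attitude"]).apply([q[0],q[1],1]); return p["xyz"],d/np.linalg.norm(d)
def onz(n,uv,z):
    o,d=ray(n,uv); return o+d*(z-o[2])/d[2]
def tri(a,b):
    o1,d1=ray("scene",a);o2,d2=ray("top",b)
    A=np.c_[d1,-d2];s=np.linalg.lstsq(A,o2-o1,rcond=None)[0]
    p,q=o1+d1*s[0],o2+d2*s[1];return (p+q)/2,np.linalg.norm(p-q)
def proj(n,X):
    p=P[n];r=R.from_rotvec(p["attitude"]).inv();
    Y=r.apply(np.atleast_2d(X)-p["xyz"])
    return cv2.projectPoints(Y,np.zeros(3),np.zeros(3),p["camera_matrix"],p["distortion"])[0][:,0]
E
python3 - <<'E'
import cv2
t=cv2.imread("pics/top0.png");s=cv2.imread("pics/scene0.png")
cv2.imwrite("pics/topz.png",cv2.resize(t[140:290,240:470],None,fx=3.4,fy=3.4,interpolation=cv2.INTER_CUBIC))
cv2.imwrite("pics/scz.png",cv2.resize(s[170:310,140:440],None,fx=2.6,fy=2.6,interpolation=cv2.INTER_CUBIC))
E
```

```text
(no output)
```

View pics/topz.png

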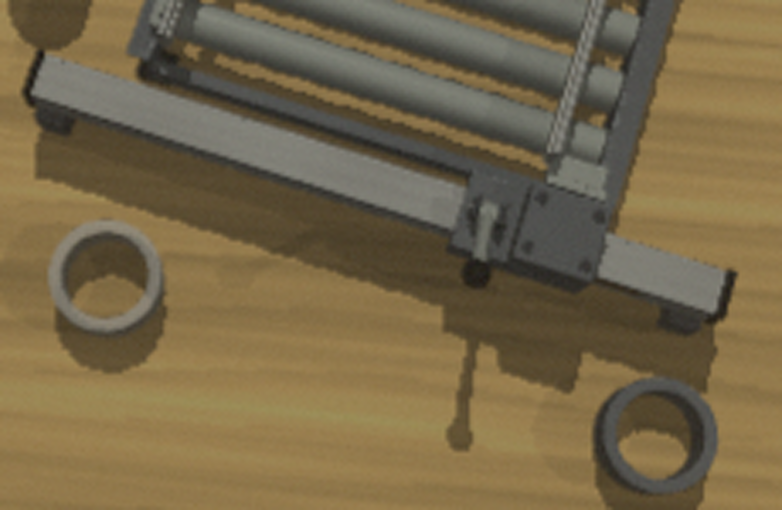

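View pics/scz.png

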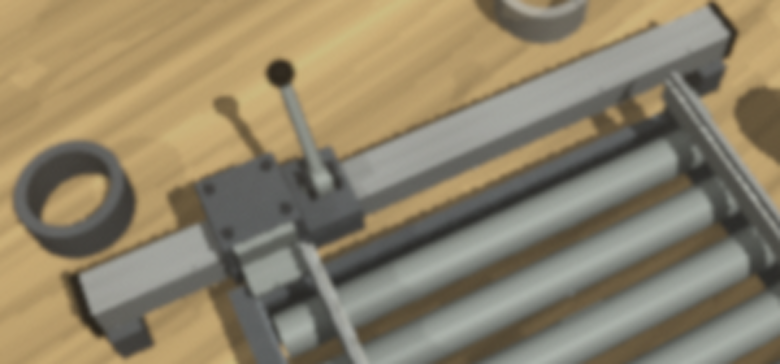

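```bash
cat > m.py <<'E'
from h import *
T=lambda x,y:(240+(x+.5)/3.4-.5,140+(y+.5)/3.4-.5)
S=lambda x,y:(140+(x+.5)/2.6-.5,170+(y+.5)/2.6-.5)
print("rail top z.085, top view")
tp={k:onz("top",T(*v),.085) for k,v in dict(LiF=(45,54),LiN=(31,97),RoF=(731,272),RoN=(716,318)).items()}
for k,v in tp.items(): print(k,v.round(4))
print("scene")
sp={k:onz("scene",S(*v),.085) for k,v in dict(LiN=(712,6),LiF=(735,38),RoN=(80,275),RoF=(97,318)).items()}
for k,v in sp.items(): print(k,v.round(4))
for D in(tp,sp):
    a=(D['LiF']+D['LiN'])/2;b=(D['RoF']+D['RoN'])/2
    d=a-b;print("len",np.linalg.norm(d),"yaw of +y deg",np.degrees(np.arctan2(d[1],d[0]))-90, np.linalg.norm(D['LiF']-D['LiN']),a.round(4),b.round(4))
print("block top z.125")
for k,v in dict(FL=(528,178),FR=(608,206),NR=(588,288),NL=(512,262)).items(): print(k,onz("top",T(*v),.125).round(4))
for k,v in dict(NR=(197,185),NL=(270,155),FL=(300,220),FR=(230,255)).items(): print(k,onz("scene",S(*v),.125).round(4))
print("knob",tri(S(280,73),T(477,273)))
print("tape_b",onz("top",T(657,435),.048),onz("scene",S(75,188),.048))
print("tape_a",onz("top",T(105,277),.048))
E
python3 m.py
```

```text
rail top z.085, top view
LiF [0.6831 0.261  0.085 ]
LiN [0.6433 0.2685 0.085 ]
RoF [ 0.545  -0.3458  0.085 ]
RoN [ 0.5043 -0.3344  0.085 ]
scene
LiN [0.6485 0.2756 0.085 ]
LiF [0.6886 0.2642 0.085 ]
RoN [ 0.5072 -0.3301  0.085 ]
RoF [ 0.549  -0.3377  0.085 ]
len 0.62049502579081 yaw of +y deg -12.90379445634926 0.04056303704835664 [0.6632 0.2647 0.085 ] [ 0.5246 -0.3401  0.085 ]
len 0.6199116511129196 yaw of +y deg -13.09329353252889 0.04168144100180563 [0.6685 0.2699 0.085 ] [ 0.5281 -0.3339  0.085 ]
block top z.125
FL [ 0.6019 -0.162   0.125 ]
FR [ 0.5841 -0.2302  0.125 ]
NR [ 0.5134 -0.217   0.125 ]
NL [ 0.5294 -0.1529  0.125 ]
NR [ 0.5209 -0.2157  0.125 ]
NL [ 0.5357 -0.1536  0.125 ]
FL [ 0.6009 -0.1688  0.125 ]
FR [ 0.5907 -0.229   0.125 ]
knob (array([ 0.50855793, -0.11688735,  0.18114763]), np.float64(0.002393822819725877))
tape_b [ 0.40409397 -0.29710836  0.048     ] [ 0.40801398 -0.29292182  0.048     ]
tape_a [0.49694576 0.19049702 0.048     ]
```

```bash
cat > rel.py <<'E'
from h import *
YAW=np.radians(-13.0)
Y=np.array([-np.sin(YAW),np.cos(YAW),0]);X=np.array([np.cos(YAW),np.sin(YAW),0])
def rel(target,yawtool=None):
    s=arm.observe();M=R.from_rotvec(s["ee_rot"]).as_matrix()
    print("clk",s["clock"],"pos",s["position"].round(4),"F",s["force"].round(2),"w",round(float(s["width"]),3))
    print("tool x",M[:,0].round(4),"y",M[:,1].round(4),"z",M[:,2].round(4))
    for sg in(1,-1):
        # turn about tool z to take tool x to sg*Y
        t=sg*Y;a=np.arctan2(t@M[:,1],t@M[:,0]);print("turn for x->%+dY"%sg,round(a,4),"share",round(a/(np.pi/2),4))
    print("shift in tool now",((np.array(target)-s["position"])@M).round(4))
E
python3 - <<'E'
from rel import *
rel([.5419,-.2668,.2])
E
```

```text
clk 0.1 pos [ 0.2022 -0.5909  0.226 ] F [ 0.28 -0.13  0.29] w 0.999
tool x [ 9.461e-01  3.238e-01 -1.000e-04] y [ 0.3238 -0.9461 -0.0014] z [-6.0e-04  1.3e-03 -1.0e+00]
turn for x->+1Y -1.0141 share -0.6456
turn for x->-1Y 2.1274 share 1.3544
shift in tool now [ 0.4263 -0.1966  0.0262]
```

Call:
apply_moves(targets=[1, 0, 0, 0, -0.1076, 1, 0, 0, 0, -0.1076, 1, 0, 0, 0, -0.1076, 1, 0, 0, 0, -0.1076, 1, 0, 0, 0, -0.1076, 1, 0, 0, 0, -0.1076, 1, 0, 0, 0, 0], grip_force=20)

```text
clock: 0.98
position: [0.2021, -0.5911, 0.2263]
ee_rot: [-2.459, -1.954, -0.001]
force: [0.0, -0.3, -0.8]
width: 0.289
```

```bash
python3 -c "
from rel import *
rel([.5419,-.2668,.2])"
```

```text
clk 0.975 pos [ 0.2021 -0.5911  0.2263] F [ 0.02 -0.34 -0.78] w 0.289
tool x [2.262e-01 9.741e-01 8.000e-04] y [ 9.741e-01 -2.262e-01 -3.000e-04] z [-1.e-04  8.e-04 -1.e+00]
turn for x->+1Y -0.0013 share -0.0008
turn for x->-1Y 3.1403 share 1.9992
shift in tool now [0.3928 0.2576 0.0265]
```

Call:
apply_moves(targets=[1, 0.0818, 0.0537, 0, 0, 1, 0.0818, 0.0537, 0, 0, 1, 0.0818, 0.0537, 0, 0, 1, 0.0818, 0.0537, 0, 0, 1, 0.0818, 0.0537, 0, 0, 1, 0.0818, 0.0537, 0, 0, 1, 0.0818, 0.0537, 0, 0, 1, 0.0818, 0.0537, 0, 0, 1, 0.0818, 0.0537, 0, 0, 1, 0.0818, 0.0537, 0, 0, 1, 0.0818, 0.0537, 0, 0, 1, 0.0818, 0.0537, 0, 0, 1, 0, 0, 0.05, 0, 1, 0, 0, 0, 0])

```text
clock: 2.72
position: [0.541, -0.2662, 0.2052]
ee_rot: [-2.459, -1.951, 0.003]
force: [-0.9, 0.0, -0.7]
width: 0.004
```

```bash
python3 - <<'E'
from rel import *
rel([.5419,-.2668,.1])
for n in("scene","top"):
    im=eyes.get_image(n); cv2.imwrite(f"pics/{n}1.png",im[:,:,::-1])
E
```

```text
clk 2.725 pos [ 0.541  -0.2662  0.2052] F [-0.91  0.04 -0.7 ] w 0.004
tool x [2.276e-01 9.738e-01 3.000e-04] y [ 0.9738 -0.2276 -0.0034] z [-0.0032  0.0011 -1.    ]
turn for x->+1Y -0.0027 share -0.0017
turn for x->-1Y 3.1389 share 1.9983
shift in tool now [-0.0004  0.0014  0.1052]
```

View pics/scene1.png

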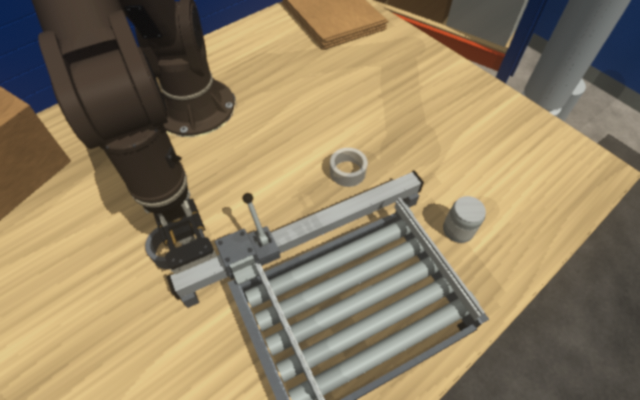

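View pics/top1.png

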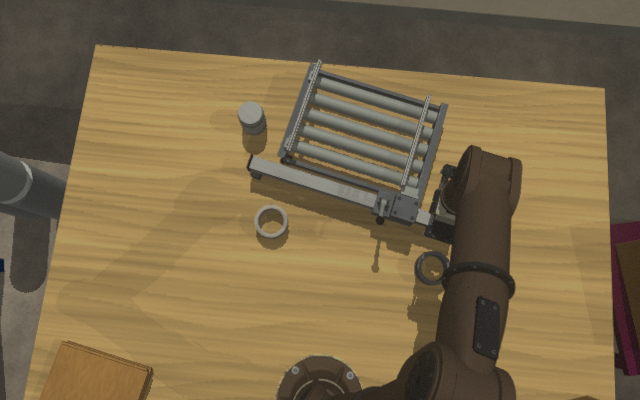

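The gripper hangs over the bare rail behind the block (scene about (190,240)), and the lever and tapes are clear. I'll descend.

Call:
apply_moves(targets=[1, 0, 0, 0.05, 0, 1, 0, 0, 0.05, 0, 1, 0, 0, 0.05, 0, 1, 0, 0, 0.05, 0, 1, 0, 0, 0.035, 0, 1, 0, 0, 0.025, 0, 1, 0, 0, 0, 0])

```text
clock: 3.7
position: [0.5416, -0.2669, 0.1024]
ee_rot: [-2.459, -1.955, 0.001]
force: [-0.2, 0.3, 0.6]
width: 0.01
```

```bash
python3 - <<'E'
from rel import *
rel([.552,-.223,.1])
im=eyes.get_image("scene"); cv2.imwrite("pics/s2.png",cv2.resize(im[170:310,110:330,::-1],None,fx=3.4,fy=3.4))
E
```

```text
clk 3.7 pos [ 0.5416 -0.2669  0.1024] F [-0.18  0.26  0.63] w 0.01
tool x [2.256e-01 9.742e-01 1.000e-04] y [ 9.742e-01 -2.256e-01 -7.000e-04] z [-7.e-04  2.e-04 -1.e+00]
turn for x->+1Y -0.0006 share -0.0004
turn for x->-1Y 3.141 share 1.9996
shift in tool now [0.0451 0.0002 0.0024]
```

View pics/s2.png

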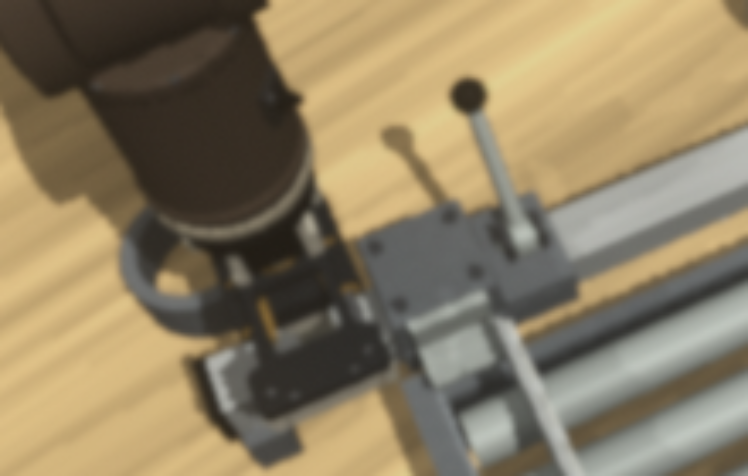

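The fingers are behind the block with a visible gap. Now I'll approach the face.

Call:
apply_moves(targets=[1, 0.0125, 0, 0.005, 0, 1, 0.0125, 0, 0, 0, 1, 0.0125, 0, 0, 0, 1, 0.0125, 0, 0, 0, 1, 0.0075, 0, 0, 0, 1, 0.0075, 0, 0, 0])

```text
clock: 4.5
position: [0.5478, -0.2413, 0.1007]
ee_rot: [2.459, 1.956, -0.0]
force: [0.0, -0.3, -0.3]
width: 0.007
```

Call:
apply_moves(targets=[1, 0.005, 0, 0, 0, 1, 0.005, 0, 0, 0, 1, 0.005, 0, 0, 0, 1, 0, 0, 0, 0])

```text
clock: 5.0
position: [0.5486, -0.2375, 0.1007]
ee_rot: [2.459, 1.953, -0.003]
force: [-1.1, -5.1, -0.3]
width: 0.006
```

Call:
apply_moves(targets=[1, 0.004, 0, 0, 0, 1, 0.004, 0, 0, 0, 1, 0, 0, 0, 0])

```text
clock: 5.38
position: [0.5486, -0.2373, 0.1008]
ee_rot: [2.46, 1.949, -0.006]
force: [-2.4, -12.6, 0.7]
width: 0.008
```

Call:
apply_moves(targets=[1, 0.004, 0, 0, 0, 1, 0.004, 0, 0, 0, 1, 0.004, 0, 0, 0])

```text
clock: 5.75
position: [0.5495, -0.2334, 0.1008]
ee_rot: [2.46, 1.948, -0.007]
force: [-2.0, -14.8, -1.1]
width: 0.003
```

Call:
apply_moves(targets=[1, 0.005, 0, 0, 0, 1, 0.005, 0, 0, 0, 1, 0.005, 0, 0, 0, 1, 0.005, 0, 0, 0])

```text
clock: 6.25
position: [0.5514, -0.2252, 0.1008]
ee_rot: [2.46, 1.948, -0.007]
force: [-3.3, -16.0, 0.4]
width: 0.005
```

Call:
apply_moves(targets=[1, 0.006, 0, 0, 0, 1, 0.006, 0, 0, 0, 1, 0.006, 0, 0, 0, 1, 0.006, 0, 0, 0])

```text
clock: 6.75
position: [0.5537, -0.2153, 0.1008]
ee_rot: [2.46, 1.949, -0.006]
force: [-2.5, -10.2, -0.1]
width: 0.002
```

Call:
apply_moves(targets=[1, 0.006, 0, 0, 0, 1, 0.006, 0, 0, 0, 1, 0.006, 0, 0, 0, 1, 0.006, 0, 0, 0])

```text
clock: 7.25
position: [0.5559, -0.2055, 0.1007]
ee_rot: [2.46, 1.95, -0.006]
force: [-2.7, -9.6, 0.6]
width: 0.008
```

Call:
apply_moves(targets=[1, 0.006, 0, 0, 0, 1, 0.006, 0, 0, 0, 1, 0.006, 0, 0, 0, 1, 0.006, 0, 0, 0])

```text
clock: 7.75
position: [0.5592, -0.1916, 0.1007]
ee_rot: [-2.458, -1.956, 0.0]
force: [0.6, -1.7, -0.0]
width: 0.004
```

Call:
apply_moves(targets=[1, 0.0075, 0, 0, 0, 1, 0.0075, 0, 0, 0, 1, 0.0075, 0, 0, 0, 1, 0.0075, 0, 0, 0, 1, 0.0075, 0, 0, 0, 1, 0.0075, 0, 0, 0, 1, 0.0075, 0, 0, 0, 1, 0.0075, 0, 0, 0, 1, 0.0075, 0, 0, 0, 1, 0.0075, 0, 0, 0])

```text
clock: 9.0
position: [0.5659, -0.1625, 0.1007]
ee_rot: [-2.459, -1.955, 0.0]
force: [-0.7, -1.1, -1.9]
width: 0.008
```

Call:
apply_moves(targets=[1, 0.005, 0, 0, 0, 1, 0.005, 0, 0, 0, 1, 0.005, 0, 0, 0])

```text
clock: 9.38
position: [0.5672, -0.1568, 0.1007]
ee_rot: [-2.459, -1.955, 0.0]
force: [-0.6, -2.0, -1.0]
width: 0.003
```

Call:
apply_moves(targets=[1, 0.005, 0, 0, 0, 1, 0.005, 0, 0, 0, 1, 0.005, 0, 0, 0])

```text
clock: 9.75
position: [0.5686, -0.1509, 0.1007]
ee_rot: [-2.459, -1.955, 0.0]
force: [-1.5, -1.5, -0.4]
width: 0.006
```

Call:
apply_moves(targets=[1, 0.005, 0, 0, 0, 1, 0.005, 0, 0, 0, 1, 0.005, 0, 0, 0])

```text
clock: 10.12
position: [0.57, -0.145, 0.1007]
ee_rot: [-2.459, -1.956, 0.0]
force: [-1.8, -2.4, -0.7]
width: 0.004
```

Call:
apply_moves(targets=[1, 0.005, 0, 0, 0, 1, 0.005, 0, 0, 0, 1, 0.005, 0, 0, 0])

```text
clock: 10.5
position: [0.5714, -0.1392, 0.1008]
ee_rot: [2.459, 1.956, 0.0]
force: [-1.2, -2.0, -1.2]
width: 0.005
```

Call:
apply_moves(targets=[1, 0.005, 0, 0, 0, 1, 0.005, 0, 0, 0, 1, 0.005, 0, 0, 0])

```text
clock: 10.88
position: [0.5727, -0.1333, 0.1007]
ee_rot: [2.459, 1.956, -0.0]
force: [-2.7, -1.0, -1.1]
width: 0.006
```

Call:
apply_moves(targets=[1, 0.005, 0, 0, 0, 1, 0.005, 0, 0, 0, 1, 0.005, 0, 0, 0])

```text
clock: 11.25
position: [0.574, -0.1275, 0.1007]
ee_rot: [-2.459, -1.956, 0.0]
force: [-1.8, -1.9, 0.3]
width: 0.006
```

Call:
apply_moves(targets=[1, 0.005, 0, 0, 0, 1, 0.005, 0, 0, 0, 1, 0.005, 0, 0, 0])

```text
clock: 11.62
position: [0.5754, -0.1216, 0.1007]
ee_rot: [2.459, 1.956, -0.0]
force: [-2.7, -1.7, 0.1]
width: 0.003
```

Call:
apply_moves(targets=[1, 0.005, 0, 0, 0, 1, 0.005, 0, 0, 0, 1, 0.005, 0, 0, 0])

```text
clock: 12.0
position: [0.5768, -0.1158, 0.1008]
ee_rot: [2.459, 1.955, 0.0]
force: [-1.8, -1.6, 0.7]
width: 0.004
```

Call:
apply_moves(targets=[1, 0.005, 0, 0, 0, 1, 0.005, 0, 0, 0, 1, 0.005, 0, 0, 0])

```text
clock: 12.38
position: [0.5781, -0.1099, 0.1007]
ee_rot: [2.459, 1.956, 0.0]
force: [-2.3, -2.7, -1.0]
width: -0.0
```

Call:
apply_moves(targets=[1, 0.005, 0, 0, 0, 1, 0.005, 0, 0, 0, 1, 0.005, 0, 0, 0])

```text
clock: 12.75
position: [0.5795, -0.1041, 0.1007]
ee_rot: [2.459, 1.956, 0.0]
force: [-2.1, -1.7, -0.2]
width: 0.004
```

Call:
apply_moves(targets=[1, 0.005, 0, 0, 0, 1, 0.005, 0, 0, 0, 1, 0.005, 0, 0, 0])

```text
clock: 13.12
position: [0.5808, -0.0983, 0.1007]
ee_rot: [2.459, 1.956, 0.0]
force: [-0.6, -0.7, 0.6]
width: 0.006
```

Call:
apply_moves(targets=[1, 0.005, 0, 0, 0, 1, 0.005, 0, 0, 0, 1, 0.005, 0, 0, 0])

```text
clock: 13.5
position: [0.5821, -0.0924, 0.1007]
ee_rot: [2.459, 1.956, -0.0]
force: [-1.9, -1.1, 0.6]
width: 0.003
```

Call:
apply_moves(targets=[1, 0.005, 0, 0, 0, 1, 0.005, 0, 0, 0, 1, 0.005, 0, 0, 0])

```text
clock: 13.88
position: [0.5836, -0.0866, 0.1007]
ee_rot: [2.459, 1.955, 0.0]
force: [-2.4, -2.3, 1.0]
width: 0.007
```

Call:
apply_moves(targets=[1, 0.005, 0, 0, 0, 1, 0.005, 0, 0, 0, 1, 0.005, 0, 0, 0])

```text
clock: 14.25
position: [0.5843, -0.0832, 0.1007]
ee_rot: [2.459, 1.953, -0.004]
force: [-4.1, -9.1, 4.1]
width: 0.006
```

The stop is met: push rose to about 10 N and the lag grew. I'll hold there.

Call:
apply_moves(targets=[1, 0, 0, 0, 0, 1, 0, 0, 0, 0, 1, 0, 0, 0, 0])

```text
clock: 14.62
position: [0.5843, -0.083, 0.1007]
ee_rot: [2.459, 1.953, -0.003]
force: [-3.6, -7.5, 2.3]
width: 0.004
```

```bash
python3 - <<'E'
from rel import *
rel([.552,-.223,.1])
im=eyes.get_image("scene"); cv2.imwrite("pics/s3.png",im[:,:,::-1])
E
```

```text
clk 14.625 pos [ 0.5843 -0.083   0.1007] F [-3.63 -7.46  2.27] w 0.004
tool x [ 0.2266  0.974  -0.0025] y [ 9.740e-01 -2.266e-01 -3.000e-04] z [-9.0e-04 -2.4e-03 -1.0e+00]
turn for x->+1Y -0.0017 share -0.0011
turn for x->-1Y 3.1399 share 1.9989
shift in tool now [-0.1436  0.0002  0.0011]
```

View pics/s3.png

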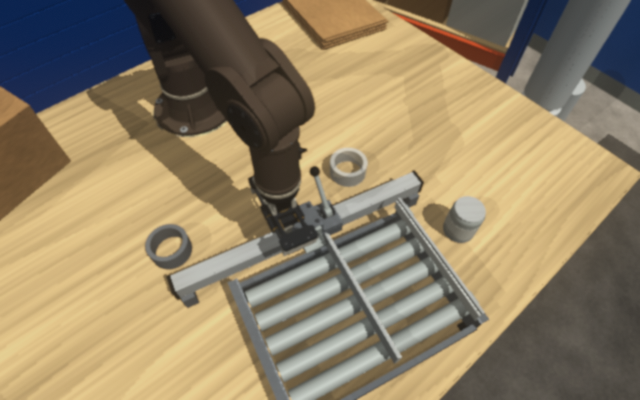

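Call:
apply_moves(targets=[1, 0.0025, 0, 0, 0, 1, 0.0025, 0, 0, 0, 1, 0, 0, 0, 0])

```text
clock: 15.05
position: [0.5845, -0.0823, 0.1007]
ee_rot: [2.46, 1.951, -0.005]
force: [-4.5, -10.5, 3.9]
width: 0.007
```

The extra 2 mm raised the force while the guide barely moved, so this is the stop's buffer. Back off gently, then rise.

Call:
apply_moves(targets=[1, -0.004, 0, 0, 0, 1, -0.004, 0, 0, 0, 1, -0.01, 0, 0, 0, 1, -0.025, 0, 0, 0, 1, -0.025, 0, 0, 0, 1, -0.025, 0, 0, 0, 1, 0, 0, -0.05, 0, 1, 0, 0, -0.06, 0, 1, 0, 0, -0.06, 0, 1, 0, 0, -0.06, 0, 1, 0, 0, -0.06, 0, 1, 0, 0, -0.06, 0, 1, 0, 0, 0, 0])

```text
clock: 16.68
position: [0.578, -0.1156, 0.2426]
ee_rot: [2.457, 1.953, 0.004]
force: [0.3, -0.3, 0.7]
width: 0.007
```

```bash
python3 - <<'E'
from rel import *
rel([.552,-.223,.1])
im=eyes.get_image("scene"); cv2.imwrite("pics/s4.png",cv2.resize(im[130:300,220:440,::-1],None,fx=3.4,fy=3.4,interpolation=cv2.INTER_CUBIC))
im=eyes.get_image("top"); cv2.imwrite("pics/t4.png",cv2.resize(im[140:290,240:470,::-1],None,fx=3.4,fy=3.4,interpolation=cv2.INTER_CUBIC))
E
```

```text
clk 16.675 pos [ 0.578  -0.1156  0.2426] F [ 0.28 -0.28  0.73] w 0.007
tool x [2.254e-01 9.743e-01 3.000e-04] y [ 0.9743 -0.2254  0.0038] z [ 3.7e-03 -5.0e-04 -1.0e+00]
turn for x->+1Y -0.0005 share -0.0003
turn for x->-1Y 3.1411 share 1.9997
shift in tool now [-0.1105 -0.0016  0.1425]
```

View pics/s4.png

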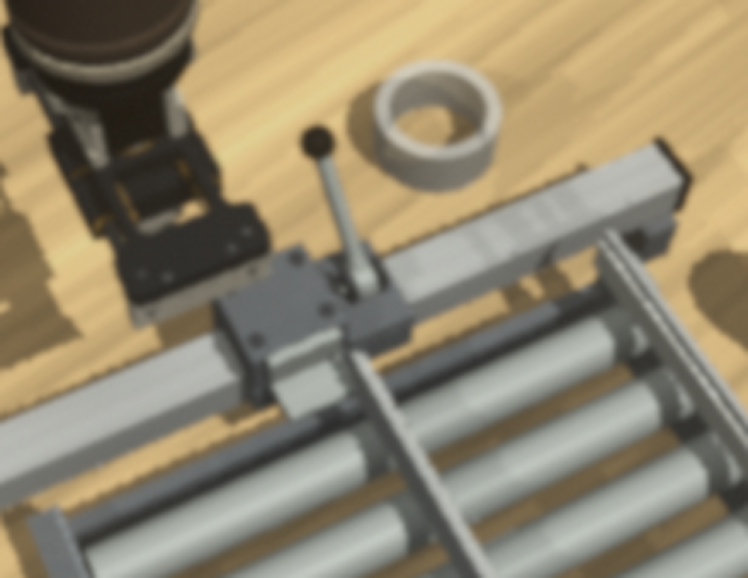

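View pics/t4.png

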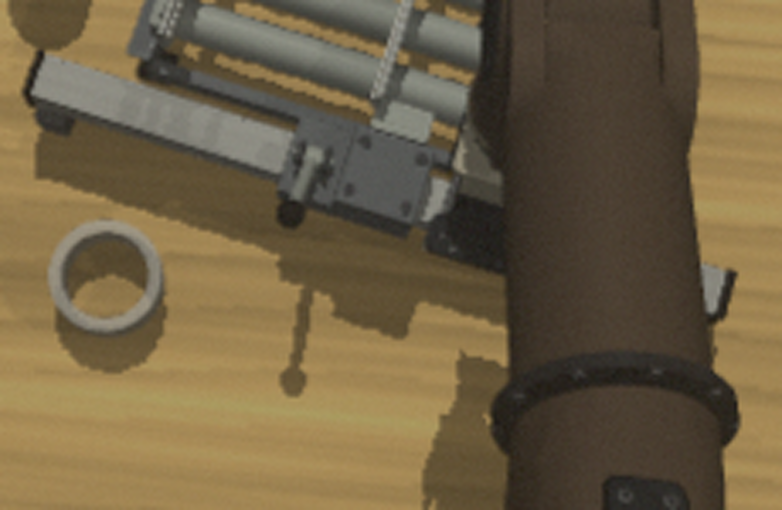

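The knob is at scene crop (317,142) and top crop (290,213). The block has moved along the rail and the lever is still up.

```bash
python3 - <<'E'
from rel import *
T=lambda x,y:(240+(x+.5)/3.4-.5,140+(y+.5)/3.4-.5)
S=lambda x,y:(220+(x+.5)/3.4-.5,130+(y+.5)/3.4-.5)
k,e=tri(S(317,142),T(290,213));print("knob",k.round(4),e)
g=np.array([.5655,-.1645,.085])+.158*Y
print("guide est",g, "knob in guide",((k-g)@X).round(4),((k-g)@Y).round(4),(k[2]-.085).round(4))
rel(k+[0,0,.03])
a=np.arctan2(k[2]-.103,-((k-g)@X));print("angle",a)
pin=g+.038*Y+[0,0,.018]
for a in np.linspace(.86,0,9): print(a,(pin-.1*np.cos(a)*X+[0,0,.1*np.sin(a)]).round(4))
E
```

```text
knob [0.543  0.0348 0.1811] 0.0012260721410537107
guide est [ 0.60104227 -0.01054953  0.085     ] knob in guide -0.0667 0.0311 0.0961
clk 16.775 pos [ 0.5767 -0.1155  0.2403] F [ 0.3   0.31 -0.18] w 0.004
tool x [ 2.254e-01  9.743e-01 -1.000e-04] y [ 9.743e-01 -2.254e-01 -2.000e-04] z [-2.e-04 -1.e-04 -1.e+00]
turn for x->+1Y -0.0004 share -0.0003
turn for x->-1Y 3.1412 share 1.9997
shift in tool now [ 0.1389 -0.0666  0.0292]
angle 0.8637806871819164
0.86 [0.546  0.0412 0.1788]
0.7525 [0.5385 0.0429 0.1713]
0.645 [0.5317 0.0445 0.1631]
0.5375 [0.5259 0.0458 0.1542]
0.43 [0.521  0.0469 0.1447]
0.3225 [0.5172 0.0478 0.1347]
0.21499999999999997 [0.5144 0.0485 0.1243]
0.10750000000000004 [0.5127 0.0488 0.1137]
0.0 [0.5122 0.049  0.103 ]
```

Call:
apply_moves(targets=[1, 0.071, -0.035, 0, 0, 1, 0.071, -0.035, 0, 0, 1, 0.071, -0.035, 0, 0, 1, 0.071, -0.035, 0, 0, 1, 0.071, -0.035, 0, 0, 1, 0, 0, 0.03, 0, 1, 0, 0, 0.03, 0, 1, 0, 0, 0.02, 0, 1, 0, 0, 0, 0])

```text
clock: 17.9
position: [0.5403, 0.0379, 0.2076]
ee_rot: [-2.459, -1.953, 0.003]
force: [-1.3, 0.1, -0.1]
width: 0.002
```

```bash
python3 - <<'E'
from rel import *
rel([.543,.0348,.193])
im=eyes.get_image("scene"); cv2.imwrite("pics/s5.png",cv2.resize(im[100:270,220:440,::-1],None,fx=3.4,fy=3.4,interpolation=cv2.INTER_CUBIC))
im=eyes.get_image("top"); cv2.imwrite("pics/t5.png",cv2.resize(im[140:290,240:470,::-1],None,fx=3.4,fy=3.4,interpolation=cv2.INTER_CUBIC))
E
```

```text
clk 17.9 pos [0.5403 0.0379 0.2076] F [-1.27  0.07 -0.09] w 0.002
tool x [ 2.263e-01  9.740e-01 -8.000e-04] y [ 0.974  -0.2263 -0.0017] z [-1.9e-03 -4.0e-04 -1.0e+00]
turn for x->+1Y -0.0014 share -0.0009
turn for x->-1Y 3.1402 share 1.9991
shift in tool now [-0.0024  0.0034  0.0146]
```

View pics/s5.png

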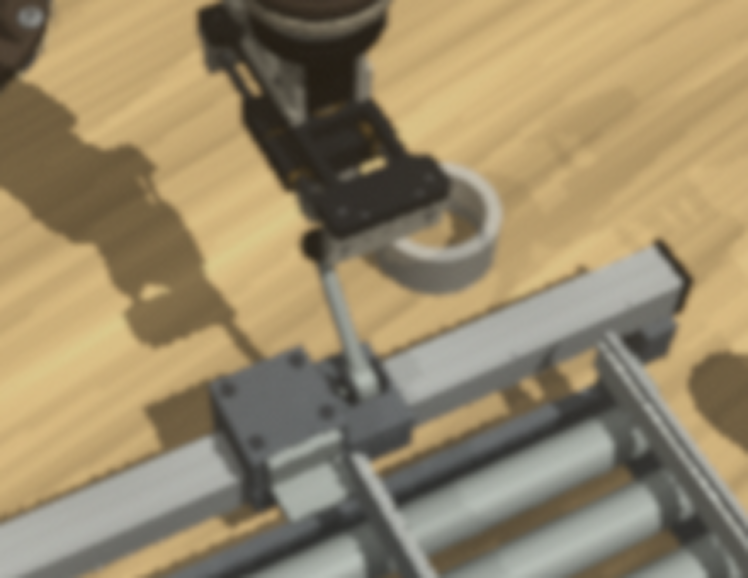

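```bash
python3 - <<'E'
from rel import *
p=arm.observe()["position"]
c=lambda u:((u-[220,100]+.5)*3.4-.5).round(0)
print(c(proj("scene",[p,p+[0,0,.066]+.095*X,p+[0,0,.066]+.095*X+.0375*Y,p+[0,0,.066]+.095*X-.0375*Y])))
print((proj("top",[p])-[240,140])*3.4)
E
```

```text
[[318. 213.]
 [393. 257.]
 [451. 233.]
 [333. 281.]]
[[283.86213729 206.93217541]]
```

View pics/t5.png

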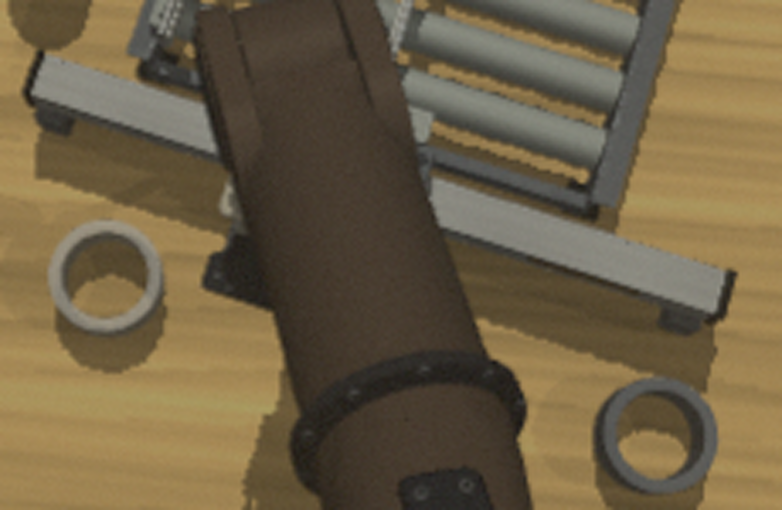

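Call:
apply_moves(targets=[1, 0, 0, 0.014, 0, 1, 0, 0, 0.01, 0, 1, 0, 0, 0.0075, 0, 1, 0, 0, 0.005, 0, 1, 0, 0, 0.005, 0])

```text
clock: 18.62
position: [0.5407, 0.039, 0.1921]
ee_rot: [2.459, 1.956, 0.0]
force: [-0.3, 1.0, -0.4]
width: 0.005
```

Call:
apply_moves(targets=[1, 0, -0.0095, 0.0095, 0, 1, 0, -0.0095, 0.0095, 0])

```text
clock: 18.88
position: [0.533, 0.0408, 0.1843]
ee_rot: [2.459, 1.956, 0.0]
force: [-0.2, -0.3, 0.6]
width: 0.004
```

Call:
apply_moves(targets=[1, 0, 0, 0.01, 0, 1, 0, 0, 0.01, 0])

```text
clock: 19.12
position: [0.5283, 0.0425, 0.177]
ee_rot: [-2.453, -1.954, 0.01]
force: [-29.3, 4.8, 32.4]
width: 0.004
```

That pressed the robot side of the ball, along the lever's axis, and the force spiked. I'll unload straight away.

Call:
apply_moves(targets=[1, 0, 0, -0.0125, 0, 1, 0, 0, -0.025, 0, 1, 0, 0, -0.025, 0, 1, 0, 0, -0.025, 0, 1, 0, 0, 0, 0])

```text
clock: 19.75
position: [0.534, 0.0407, 0.2125]
ee_rot: [2.458, 1.955, 0.003]
force: [-0.3, -0.4, 0.4]
width: 0.007
```

```bash
python3 - <<'E'
from rel import *
rel([.543,.0348,.193])
im=eyes.get_image("scene"); cv2.imwrite("pics/s6.png",cv2.resize(im[100:270,220:440,::-1],None,fx=3.4,fy=3.4,interpolation=cv2.INTER_CUBIC))
E
```

```text
clk 19.75 pos [0.534  0.0407 0.2125] F [-0.26 -0.41  0.44] w 0.007
tool x [2.252e-01 9.743e-01 6.000e-04] y [ 0.9743 -0.2252  0.0019] z [ 2.e-03  2.e-04 -1.e+00]
turn for x->+1Y -0.0003 share -0.0002
turn for x->-1Y 3.1413 share 1.9998
shift in tool now [-0.0038  0.0101  0.0196]
```

View pics/s6.png

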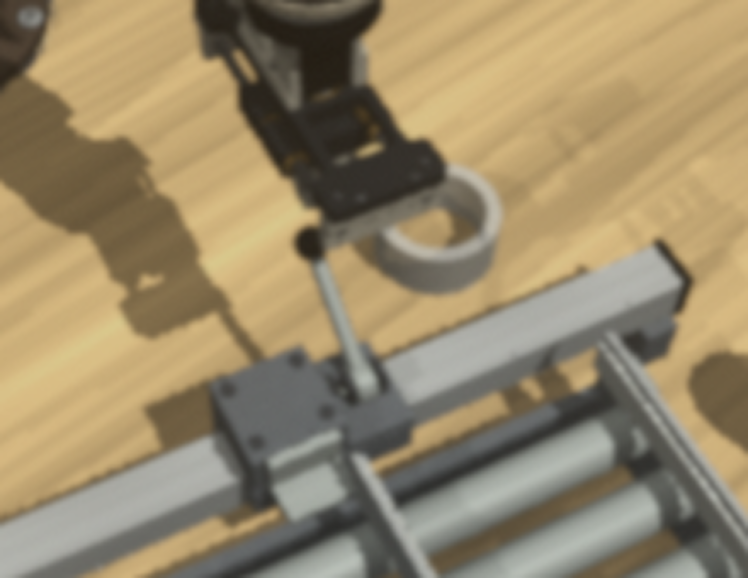

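```bash
python3 - <<'E'
from rel import *
g=np.array([.5655,-.1645,.085])+.158*Y
k0=np.array([.543,.0348,.1811])
S=lambda x,y,oy:(220+(x+.5)/3.4-.5,oy+(y+.5)/3.4-.5)
for px in [S(317,142,130),S(317,244,100),S(310,242,100)]:
    o,d=ray("scene",px); t=((k0-o)@Y)/(d@Y); k=o+t*d
    print(k.round(4),"guide X",((k-g)@X).round(4),"z",k[2].round(4),"a",np.arctan2(k[2]-.103,-((k-g)@X)).round(3),"r",np.hypot(k[2]-.103,(k-g)@X).round(4))
p=arm.observe()["position"];print("tcp guide",((p-g)@X).round(4),((p-g)@Y).round(4))
E
```

```text
[0.5444 0.0345 0.1828] guide X -0.0654 z 0.1828 a 0.884 r 0.1031
[0.5444 0.0345 0.1828] guide X -0.0654 z 0.1828 a 0.884 r 0.1031
[0.5342 0.0368 0.1728] guide X -0.0758 z 0.1728 a 0.744 r 0.1031
tcp guide -0.0773 0.0347
```

The knob has dropped to about 0.74 rad and the guide is unmoved. I'll shift the fingertip to the rail side of the knob and press in small steps.

Call:
apply_moves(targets=[1, 0, 0.0225, 0, 0, 1, 0, 0, 0.02, 0, 1, 0, 0, 0.02, 0, 1, 0, 0, 0.0175, 0, 1, 0, 0, 0, 0])

```text
clock: 20.42
position: [0.5414, 0.0386, 0.1876]
ee_rot: [-2.458, -1.955, 0.002]
force: [-0.1, -0.1, 0.4]
width: 0.006
```

Call:
apply_moves(targets=[1, 0, 0, 0.005, 0, 1, 0, 0, 0.005, 0])

```text
clock: 20.68
position: [0.5422, 0.0387, 0.1847]
ee_rot: [2.458, 1.955, 0.001]
force: [-0.3, -0.7, 1.4]
width: 0.006
```

Call:
apply_moves(targets=[1, 0, 0, 0.005, 0, 1, 0, 0, 0.005, 0])

```text
clock: 20.92
position: [0.5421, 0.0386, 0.1805]
ee_rot: [2.459, 1.955, 0.0]
force: [-0.5, -1.0, 0.5]
width: 0.005
```

Call:
apply_moves(targets=[1, 0, 0, 0.005, 0, 1, 0, 0, 0.005, 0])

```text
clock: 21.18
position: [0.5421, 0.0386, 0.1764]
ee_rot: [2.459, 1.956, 0.0]
force: [-0.1, 0.1, 1.7]
width: 0.005
```

Call:
apply_moves(targets=[1, 0, 0, 0.005, 0, 1, 0, 0, 0.005, 0])

```text
clock: 21.42
position: [0.5422, 0.0387, 0.1725]
ee_rot: [2.459, 1.955, 0.0]
force: [0.7, 0.4, 1.6]
width: 0.004
```

```bash
cat > look.py <<'E'
import sys
from rel import *
n=sys.argv[1]
im=eyes.get_image("scene"); cv2.imwrite(f"pics/{n}.png",cv2.resize(im[100:270,220:440,::-1],None,fx=3.4,fy=3.4,interpolation=cv2.INTER_CUBIC))
s=arm.observe();g=np.array([.5655,-.1645,.085])+.158*Y;p=s["position"]
print("tcp in guide",((p-g)@X).round(4),((p-g)@Y).round(4),p[2].round(4),"F",s["force"].round(1),"clk",s["clock"])
E
python3 look.py s7
```

```text
tcp in guide -0.0686 0.0347 0.1723 F [ 0.4 -0.2  1. ] clk 21.475
```

View pics/s7.png

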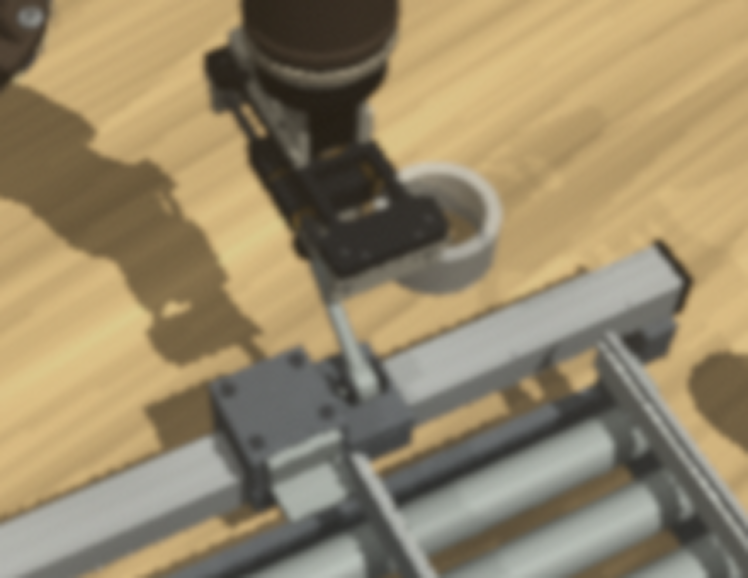

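The knob has dropped further, to about (303,245), with the fingertip behind it on the rail side at low force. I'll keep following the arc.

Call:
apply_moves(targets=[1, 0, -0.0025, 0.0065, 0, 1, 0, -0.0025, 0.0065, 0])

```text
clock: 21.72
position: [0.5401, 0.0391, 0.1672]
ee_rot: [2.459, 1.955, 0.0]
force: [-1.0, -0.6, 2.3]
width: 0.003
```

Call:
apply_moves(targets=[1, 0, -0.0025, 0.0065, 0, 1, 0, -0.0025, 0.0065, 0])

```text
clock: 21.98
position: [0.5381, 0.0395, 0.162]
ee_rot: [2.459, 1.956, 0.0]
force: [0.1, 0.1, 1.0]
width: 0.011
```

Call:
apply_moves(targets=[1, 0, -0.0025, 0.0065, 0, 1, 0, -0.0025, 0.0065, 0, 1, 0, -0.0025, 0.0065, 0])

```text
clock: 22.35
position: [0.5352, 0.0402, 0.1542]
ee_rot: [2.459, 1.956, 0.0]
force: [0.1, 1.1, 2.5]
width: 0.008
```

Call:
apply_moves(targets=[1, 0, -0.0025, 0.0065, 0, 1, 0, -0.0025, 0.0065, 0, 1, 0, -0.0025, 0.0065, 0])

```text
clock: 22.72
position: [0.5322, 0.0409, 0.1464]
ee_rot: [2.459, 1.956, 0.0]
force: [-0.1, -0.5, 2.7]
width: 0.004
```

```bash
python3 look.py s8
```

```text
tcp in guide -0.0789 0.0346 0.1461 F [1.7 0.4 1.9] clk 22.775
```

View pics/s8.png

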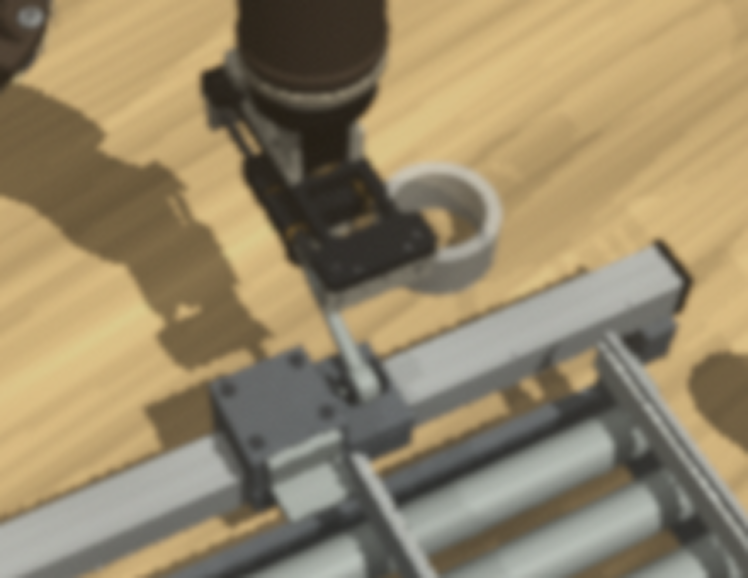

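The lever keeps going down and the guide is in place (block corner still at (212,383)).

Call:
apply_moves(targets=[1, 0, -0.002, 0.0065, 0, 1, 0, -0.002, 0.0065, 0, 1, 0, -0.002, 0.0065, 0])

```text
clock: 23.15
position: [0.5299, 0.0414, 0.1386]
ee_rot: [2.459, 1.956, -0.0]
force: [-0.1, 0.2, 4.5]
width: 0.001
```

Call:
apply_moves(targets=[1, 0, -0.002, 0.0065, 0, 1, 0, -0.002, 0.0065, 0, 1, 0, -0.002, 0.0065, 0])

```text
clock: 23.52
position: [0.5276, 0.042, 0.1308]
ee_rot: [2.459, 1.955, 0.0]
force: [1.1, -0.2, 2.9]
width: 0.0
```

Call:
apply_moves(targets=[1, 0, -0.001, 0.0065, 0, 1, 0, -0.001, 0.0065, 0])

```text
clock: 23.78
position: [0.5268, 0.0422, 0.1256]
ee_rot: [2.459, 1.956, -0.0]
force: [1.4, 0.1, 2.9]
width: 0.004
```

Call:
apply_moves(targets=[1, 0, -0.001, 0.0065, 0, 1, 0, -0.001, 0.0065, 0])

```text
clock: 24.02
position: [0.526, 0.0423, 0.1204]
ee_rot: [2.459, 1.956, -0.0]
force: [0.5, -1.0, 3.7]
width: 0.007
```

Call:
apply_moves(targets=[1, 0, 0, 0.005, 0, 1, 0, 0, 0.005, 0])

```text
clock: 24.28
position: [0.5258, 0.0423, 0.1163]
ee_rot: [-2.459, -1.955, 0.001]
force: [-1.4, 0.0, 3.1]
width: 0.01
```

Call:
apply_moves(targets=[1, 0, 0, 0.004, 0, 1, 0, 0, 0.004, 0])

```text
clock: 24.52
position: [0.5255, 0.0424, 0.1131]
ee_rot: [-2.458, -1.955, 0.001]
force: [-1.3, 0.4, 3.4]
width: 0.009
```

Call:
apply_moves(targets=[1, 0, 0, 0.004, 0, 1, 0, 0, 0.004, 0])

```text
clock: 24.78
position: [0.5257, 0.0423, 0.1099]
ee_rot: [-2.458, -1.955, 0.001]
force: [-3.0, -0.2, 2.9]
width: -0.001
```

Call:
apply_moves(targets=[1, 0, 0, 0.004, 0, 1, 0, 0, 0.004, 0])

```text
clock: 25.02
position: [0.5256, 0.0425, 0.1073]
ee_rot: [-2.458, -1.956, 0.001]
force: [-7.3, 0.2, 17.6]
width: 0.004
```

Call:
apply_moves(targets=[1, 0, 0, 0, 0, 1, 0, 0, 0, 0, 1, 0, 0, 0, 0])

```text
clock: 25.4
position: [0.5257, 0.0425, 0.1076]
ee_rot: [-2.459, -1.956, 0.001]
force: [-7.2, 0.5, 14.6]
width: 0.01
```

Call:
apply_moves(targets=[1, 0, 0, -0.01, 0, 1, 0, 0, -0.02, 0, 1, 0, 0, -0.05, 0, 1, 0, 0, -0.06, 0, 1, 0, 0, -0.06, 0, 1, 0, 0, -0.06, 0, 1, -0.06, -0.06, 0, 0, 1, -0.08, -0.08, 0, 0, 1, -0.08, -0.08, 0, 0, 1, -0.08, -0.08, 0, 0, 1, 0, 0, 0, 0])

```text
clock: 26.78
position: [0.3798, -0.0495, 0.2111]
ee_rot: [2.461, 1.951, -0.002]
force: [1.1, -0.5, 0.2]
width: 0.007
```

```bash
python3 look.py s9; python3 - <<'E'
from rel import *
im=eyes.get_image("top"); cv2.imwrite("pics/t9.png",cv2.resize(im[140:290,240:470,::-1],None,fx=3.4,fy=3.4,interpolation=cv2.INTER_CUBIC))
E
```

```text
tcp in guide -0.2051 -0.0862 0.2114 F [ 0.3  0.8 -0.6] clk 26.825
```

View pics/s9.png

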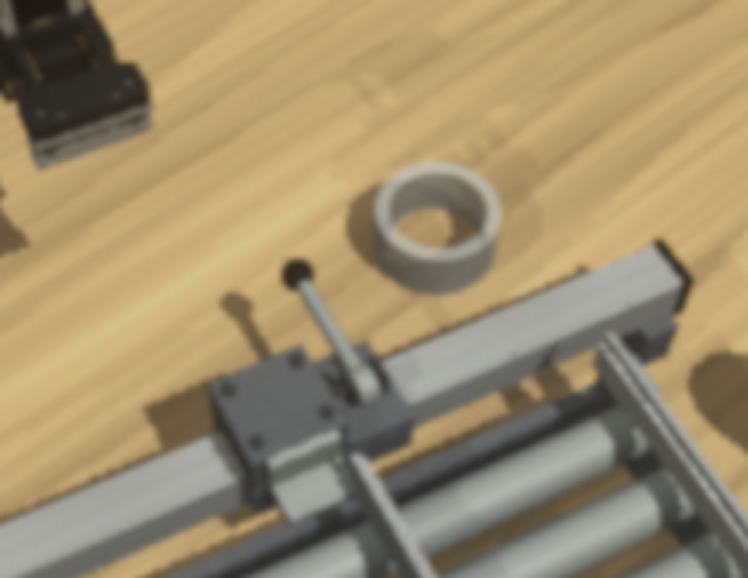

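View pics/t9.png

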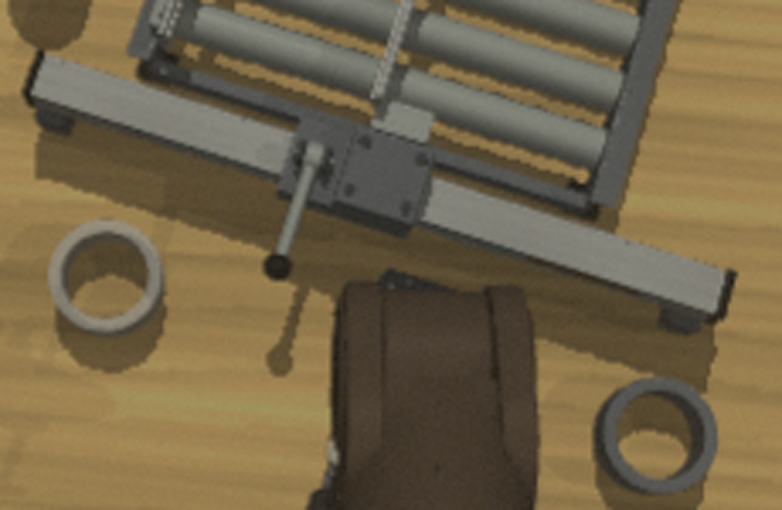

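The lever now lies nearly level. The knob is at scene crop (297,273) and top crop (278,266), and the block corner is still at (212,383). I'll measure the angle.

```bash
python3 - <<'E'
from rel import *
T=lambda x,y:(240+(x+.5)/3.4-.5,140+(y+.5)/3.4-.5)
S=lambda x,y:(220+(x+.5)/3.4-.5,100+(y+.5)/3.4-.5)
k,e=tri(S(297,273),T(278,266));print("knob",k.round(4),e)
g=np.array([.5655,-.1645,.085])+.158*Y
print("in guide",((k-g)@X).round(4),((k-g)@Y).round(4),"h over pin",(k[2]-.103).round(4),"a",np.arcsin((k[2]-.103)/.1))
pin=g+.038*Y+[0,0,.018]
for a in (0,.06,.12,.18,.24):
  q=pin-.0045*Y-.1*np.cos(a)*X+[0,0,.1*np.sin(a)]
  print(a,((proj("scene",q)[0]-[220,100]+.5)*3.4-.5).round(1),((proj("top",q)[0]-[240,140]+.5)*3.4-.5).round(1))
E
```

```text
knob [0.5112 0.0414 0.1103] 0.002506131295409756
in guide -0.0992 0.0304 h over pin 0.0073 a 0.07256401033662607
0 [298.9 277. ] [272.9 266.2]
0.06 [298.9 272.2] [273.1 264.9]
0.12 [299.1 267.7] [273.3 263.1]
0.18 [299.5 263.5] [273.7 261. ]
0.24 [300.1 259.7] [274.2 258.4]
```

Vision gives about 0.07 rad (limit 0.12) with an error of a few hundredths. A gentle touch on the knob top will measure it directly and seat it if needed.

Call:
apply_moves(targets=[1, 0.0595, 0.0525, 0, 0, 1, 0.0595, 0.0525, 0, 0, 1, 0.0595, 0.0525, 0, 0, 1, 0.0595, 0.0525, 0, 0, 1, 0.0595, 0.0525, 0, 0, 1, 0, 0, 0.05, 0, 1, 0, 0, 0.05, 0, 1, 0, 0, 0.05, 0, 1, 0, 0, 0.035, 0, 1, 0, 0, 0, 0, 1, 0, 0, 0, 0])

```text
clock: 28.25
position: [0.5118, 0.0451, 0.1374]
ee_rot: [2.458, 1.956, 0.001]
force: [-0.6, -0.3, -0.1]
width: 0.005
```

```bash
python3 look.py s10
```

```text
tcp in guide -0.0993 0.0341 0.1376 F [ 0.3 -1.1  0.2] clk 28.3
```

View pics/s10.png

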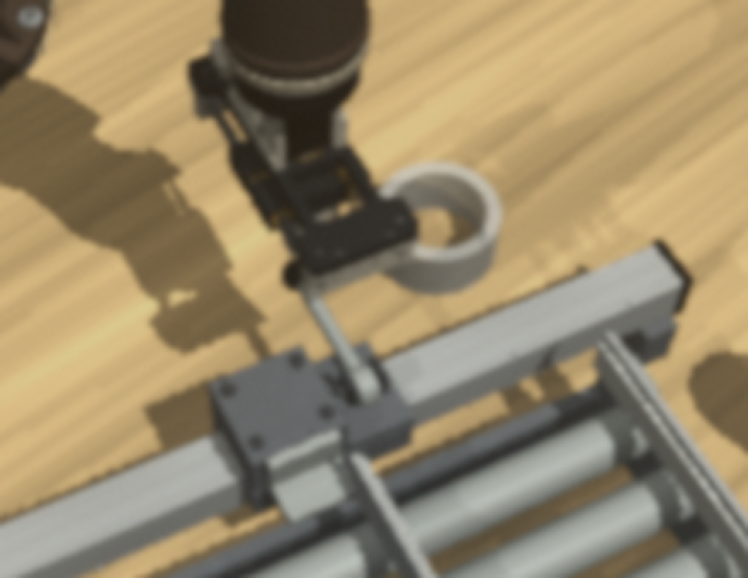

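The tool is above the knob. I'll probe down in small steps.

Call:
apply_moves(targets=[1, 0, 0, 0.01, 0, 1, 0, 0, 0.01, 0, 1, 0, 0, 0.01, 0, 1, 0, 0, 0.005, 0, 1, 0, 0, 0.005, 0])

```text
clock: 28.92
position: [0.5112, 0.0447, 0.1208]
ee_rot: [-2.459, -1.956, 0.0]
force: [0.0, 0.3, 0.4]
width: 0.004
```

Call:
apply_moves(targets=[1, 0, 0, 0.005, 0, 1, 0, 0, 0.004, 0])

```text
clock: 29.18
position: [0.5112, 0.0448, 0.1172]
ee_rot: [2.459, 1.956, 0.0]
force: [0.4, -0.3, -1.0]
width: 0.003
```

Call:
apply_moves(targets=[1, 0, 0, 0.004, 0, 1, 0, 0, 0.004, 0])

```text
clock: 29.42
position: [0.5111, 0.0449, 0.1143]
ee_rot: [-2.459, -1.956, 0.0]
force: [-2.7, 0.8, 6.7]
width: 0.01
```

Contact came at about z 0.115, exactly the knob-top height at 0 rad, and it is firm. Now I'll retreat and make the final check.

Call:
apply_moves(targets=[1, 0, 0, -0.01, 0, 1, 0, 0, -0.03, 0, 1, 0, 0, -0.06, 0, 1, 0, 0, -0.06, 0, 1, 0, 0, -0.06, 0, 1, 0, 0, -0.05, 0, 1, -0.06, -0.06, 0, 0, 1, -0.08, -0.08, 0, 0, 1, -0.08, -0.08, 0, 0, 1, -0.08, -0.08, 0, 0, 1, 0, 0, 0, 0, 1, 0, 0, 0, 0])

```text
clock: 30.92
position: [0.3681, -0.045, 0.2229]
ee_rot: [2.458, 1.954, 0.002]
force: [1.2, -0.4, 0.3]
width: 0.005
```

```bash
python3 - <<'E'
from rel import *
im=eyes.get_image("scene"); cv2.imwrite("pics/s11.png",im[:,:,::-1])
s=arm.observe();print(s["position"],s["force"],abs(s["dq"]).max())
a=cv2.imread("pics/s9.png");b=cv2.resize(im[100:270,220:440,::-1],None,fx=3.4,fy=3.4,interpolation=cv2.INTER_CUBIC)
print("diff rail/guide area",cv2.absdiff(a,b)[250:].mean())
E
```

```text
[ 0.36839903 -0.04464675  0.22276909] [0.58936998 0.52055663 0.67353396] 0.013774976933776972
diff rail/guide area 0.7653566692752489
```

View pics/s11.png

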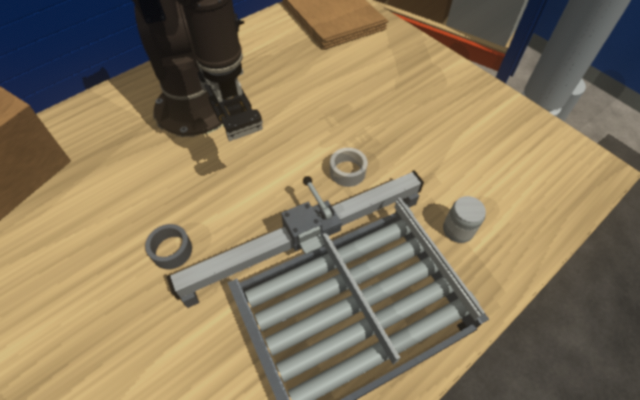

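The arm is clear of everything, the lever is down with the knob at (308,180), and the guide, tapes (168,245) and (348,167) and tin (465,218) are in place.

```bash
python3 -c "
from cell import arm
print(arm.sign_off())"
```

```text
the job is handed in; nothing more can be done
None
```

The guide is against the hidden stop and its lever is clamped fully down, but one bad press on the lever may have broken the 40 N limit. The job is handed in, with the clock at about 31 s of the 58 allowed.

- **Pushing the guide:** A steady push broke the glue at about 10–16 N, and the guide then ran at about 2 N. It met the stop after about 159 mm of travel, at a push of about 11 N including running friction. An extra 2 mm raised the force while the guide barely moved, so I took it as the stop's buffer, then backed off.
- **Clamp lever:** I followed the lever's arc down to its end at about 18 N. A light touch afterwards met the knob top at 0.115 m, which matches 0 rad. The camera estimate was 0.07 rad, with an error of a few hundredths; both are under the 0.12 limit.
- **Force spike:** My first press came down on the robot side of the knob. The wrist reading at the end of that move was about 44 N (components -29, 5 and 32), with noise of about 1–2 N, and may have been higher during it. I unloaded at once, but this may count as a failure.
- **Final checks:** In the last pictures the arm is clear, the guide stands where it was after the push, and the tapes and tin look unmoved. The cameras cannot resolve 2 mm, so the guide being that close to the stop rests on the contact forces and on the pictures showing no movement since.

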